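Fit the length-stop pin in the soap cutting bed and slide the bar up to it

ROBOT

A 6-joint arm with a two-finger parallel gripper is mounted at the origin on a cart in front of the work surface, level with it; the furniture and walls round the work are solid. World frame = base frame: x ahead of the robot, y to its left, z up, the work surface at z = 0. Lengths are in mm, angles in degrees, forces in N, time in s.
With the tool pointing down it reaches from about 350 to 850 mm from the base axis. Payload 8.1 kg.
Tool frame: the origin (TCP) lies on the centre line of the jaws, within the pads' length; the fingertips stand 17 mm ahead of it and the grasp point (between the pads) lies 2 mm behind it; z points along the fingers, y is the line along which they close (so a half turn about z gives the same grasp; the last joint's range is limited). The gripper opens to 93 mm and grips with 3 to 60 N. Pads are 15 mm wide; open, the fingers measure 128 mm over their backs; the gripper's body (75 mm by 188 mm) begins 65 mm behind the grasp point.
Start: joints at [-79.32, 7.471, 85.268, -0, 87.261, -4.893], TCP at [161.1, -577.972, 235.635] pointing down, gripper open.
Joint ranges: [-169.43, 169.43], [-51.17, 129.36], [1.28, 143.12], [-76.62, 256.62], [0, 156.53], [-152.29, 152.29]. Speed limits (degrees/s): [136.94, 136.94, 159.86, 180, 180, 180].

INTERFACE

Orientations are given as a 3x3 rotation matrix whose columns are the frame's x, y, z axes.
In Python, from cell import arm gives the robot as it stands.
- The arm moves only by the shell command python3 -m pendant 'ROWS'. ROWS is JSON, one flat list of numbers, 7 for each row, row after row: the turn, a rotation vector about the world's x, y, z in rad, then the shift along the world's x, y, z in mm, then the closure, from -1 (fully open) to 1 (shut). In form: [rx, ry, rz, tx, ty, tz, fingers, rx, ry, rz, tx, ty, tz, fingers, ...]. A call has 1 to 10 rows; each row shifts and turns the commanded pose from where the row before left it; what a row does not reach is not made up. A row lasts 1/8 s, in which the tool goes at most 62.5 mm and 10.7 degrees, less where a joint would pass 70% of its speed; a pose out of reach is approached as far as the arm can. A call with a gripper value outside its range is refused whole. The fingers move at their own pace and stop on an object; the grip force is fixed at half the most. Time passes only in rows, so rows that do not move let the fingers close. It gives the time, the measured TCP pose, the force, the opening and the grip force at its end, in the units of the state.
- arm.read_state(): the state, without advancing time (a new reading comes with each control period).
- arm.camera(name): name is "scene" or "top"; returns a dict with "color" (400x640x3 uint8, blue, green, red), "intrinsics" (3x3 intrinsics, pixels), "view" (4x4, takes a point from world to camera coordinates). Camera axes: x right, y down, z forward; pixel columns grow to the right and rows downward; lengths in mm; the calibration is good to about 2 mm. A picture is of the moment at which its call begins. There is no depth.
- arm.job_done(): hands the job in; it is judged then, once.
The state is a dict: "t": time; "joint_positions": joint angles; "qd": joint speeds; "effort": joint torques, N m; "tcp_pos": TCP position; "eef_rot": TCP orientation; "force": force on the tool from outside, world axes, zero at the start; "torque": the same for the moment, N m; "gripper_width": opening from 0.0 (shut) to 1.0 (fully open); "gripper_force": force on a finger pad.
Only numpy, scipy, OpenCV 4.12 (cv2) and the standard library are available. Lean on these libraries where they do the work, as an engineer would, in place of code of your own. Each camera call takes 0.05 s, during which the arm holds its last target. There are 200 camera calls.

TASK

Set up the soap cutting bed: take the red-handled stop pin out of its wooden holder, find the hole in the metal stop block with it and press it straight in until its brass collar sits flush on the block, then let go of it. The hole is only roughly in the middle of the pocket, so feel for it with a light touch and never lean on the bed with more than about 40 N. Then slide the purple soap bar that lies on the bed gently along the bed, flat and without lifting it, until it rests against the pin, and leave the bowl, the bottle and the wooden stamp alone.

Things in the scene. Friction and masses are not known exactly. Their poses are not given: they have to be found in the camera images.
- bed: Wooden soap cutting bed, fixed, 120 (x) x 290 (y) x 36 mm high; origin at the centre of its underside, z up, top face 36 mm above it. A fence 16 mm high stands on the top along the +x edge, inner face at x = +47 mm. At the -y end a 72 x 72 mm pocket holds an aluminium stop block, 60 x 60 mm, top flush with the bed's, with one hole in its centre.
- pocket_mark (a point): Centre of the pocket at the bed's top face (bed frame x +10, y -90, z +36 mm), axes as the bed's. The block is firmly clamped wherever it was set by hand: its hole's centre lies up to 4 mm in x and up to 4 mm in y from this point, different every time. The hole is round, blind, unchamfered, 16 mm in diameter, 27 mm deep.
- plug (a joint): Black nylon plug inside the hole: how far it has been pushed down, m (0 = its top 9 mm under the mouth, 0.017 = the end; starts at 0 to 0.003). It slides stiffly, at about 6 N, and stays where it is pushed; at 0.015 the pin's whole shank is in.
- pin: Loose stop pin, 60 g, upright in its holder. Origin on its axis at the underside of the brass collar, z up. Below: wooden shank 14 mm in diameter, 24 mm long, edge almost sharp. Above: collar 26 mm in diameter, 5 mm thick, then a red square grip 20 x 20 mm (faces square to the pin's x and y) from z = 5 to 58 mm. Home: collar on the block, origin level with the bed's top face.
- holder: Dark wooden block fixed to the bench, 52 x 52 x 30 mm high, origin at the centre of its underside, with an easy 17 mm hole in which the pin stands, collar on the block's top.
- soap: Loose purple soap bar, 73 (its x) x 53 (its y) x 26 mm high, about 105 g, origin at the centre of its underside. It lies flat on the bed's top face towards the +y end, its long side roughly along the bed's y. Pushed along the bed's -y it meets the pin's collar; then its origin is about 50 mm from the pin's axis.
- stamp: Loose turned wooden soap stamp, 39 mm wide, 60 mm high, standing behind the bed; leave it alone.
- oil: Loose small brown bottle, 36 mm wide, 100 mm high, standing behind the bed; leave it alone.
- bowl: Loose small steel pinch bowl, 70 mm wide, 29 mm high, near the left front of the bench; leave it alone. Behind it hangs the cooker hood (solid, from about x = 0.55, y = 0.2 m backwards and to the left, its underside 0.46 m up): keep the wrist and forearm clear of it.

How it is judged:
By the outcome, as a careful person would: the job done as asked, in the order asked, and still so for the second after the job is handed in, with the robot touching nothing.
It also fails if it takes over 64 s, if anything falls off the work surface, if the arm or the gripper's body presses on something with over 40 N, if the wrist force passes 120 N, or if a joint passes its speed limit or range.

## Working session

There is one attempt and no reset: what is moved stays moved. The work goes in short steps, Python scripts to look and compute and a shell command to move; the robot and the scene stay as the last step left them, time stands still between calls to the robot, and variables do not carry over. Pictures are saved under pics/ and viewed, at most 10 in all, crops included, and the job is handed in when it is done.

```bash
mkdir -p pics
python3 - <<'E'
from cell import arm
import cv2,numpy as np
np.set_printoptions(suppress=True,precision=4)
for n in("scene","top"):
    c=arm.camera(n);cv2.imwrite(f"pics/{n}0.png",c["color"]);print(n,c["intrinsics"],c["view"])
s=arm.read_state();print(s)
E
```

```text
scene [[363.9117   0.     325.3894]
 [  0.     363.9117 201.4208]
 [  0.       0.       1.    ]] [[ -0.6638  -0.7477  -0.0166 453.1672]
 [ -0.3593   0.3384  -0.8697 189.0382]
 [  0.6559  -0.5713  -0.4933 735.6445]
 [  0.       0.       0.       1.    ]]
top [[407.8906   0.     322.9033]
 [  0.     407.8906 201.9021]
 [  0.       0.       1.    ]] [[   0.0055   -0.9998   -0.0215  150.2098]
 [  -0.9918   -0.0027   -0.1279  550.3447]
 [   0.1278    0.022    -0.9916 1160.8058]
 [   0.        0.        0.        1.    ]]
{'t': 0.1, 'joint_positions': array([-79.3204,   7.5094,  85.323 ,  -0.0005,  87.2599,  -4.8929]), 'qd': array([ 0.0254, -0.055 , -0.1301,  0.0515,  0.0128, -0.009 ]), 'effort': array([  0.0009, -56.134 , -49.3097,   0.077 ,   0.0291,  -0.0001]), 'tcp_pos': array([ 161.0063, -577.5021,  234.7069]), 'eef_rot': array([[ 0.9633,  0.2685, -0.0003],
       [ 0.2685, -0.9633,  0.0016],
       [ 0.0001, -0.0016, -1.    ]]), 'force': array([-0.985 ,  0.3041, -0.1984]), 'torque': array([-0.0254,  0.0105, -0.0465]), 'gripper_force': 0.0, 'gripper_width': 1.0030237254284275}
```

View pics/scene0.png

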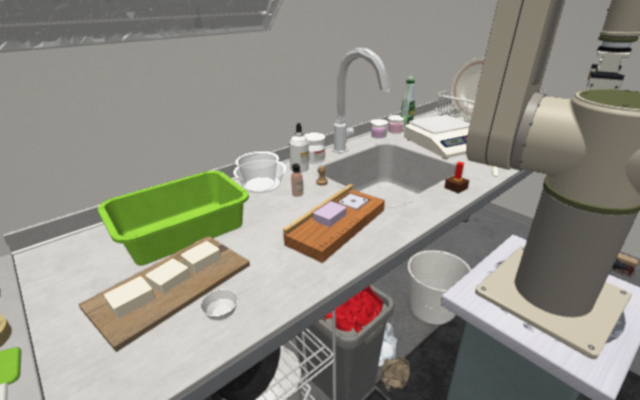

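View pics/top0.png

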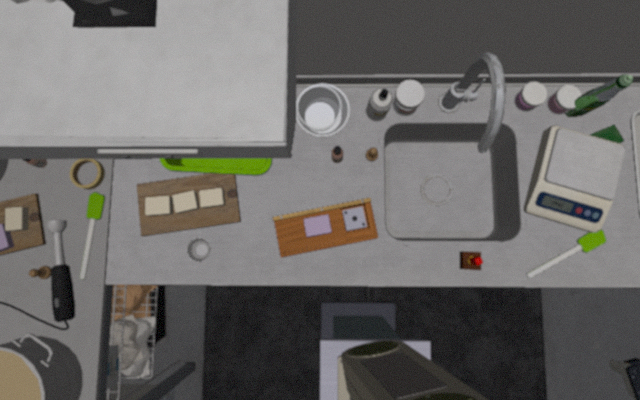

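Scene view: bed around (335,222), pin and holder at (458,178). Top view: bed around (325,228), soap (317,225), block (355,217), pin (478,261). I'll enlarge these.

Run:
```python
import cv2,numpy as np
t=cv2.imread("pics/top0.png");s=cv2.imread("pics/scene0.png")
def crop(im,x,y,w,h,k,n=None):
    o=cv2.resize(im[y:y+h,x:x+w],None,fx=k,fy=k,interpolation=cv2.INTER_CUBIC)
    for i in range(0,w,10):
        cv2.line(o,(i*k,0),(i*k,6),(0,255,255),1);cv2.putText(o,str(x+i),(i*k,16),0,.35,(0,255,255),1)
    for i in range(0,h,10):
        cv2.line(o,(0,i*k),(6,i*k),(0,255,255),1);cv2.putText(o,str(y+i),(8,i*k+4),0,.35,(0,255,255),1)
    return o
cv2.imwrite("pics/tb.png",crop(t,268,193,114,68,7))
cv2.imwrite("pics/sb.png",crop(s,280,180,112,80,7))
cv2.imwrite("pics/pin.png",np.hstack([crop(t,455,240,40,40,10),crop(s,437,155,40,40,10)]))
```

```text
(no output)
```

View pics/tb.png

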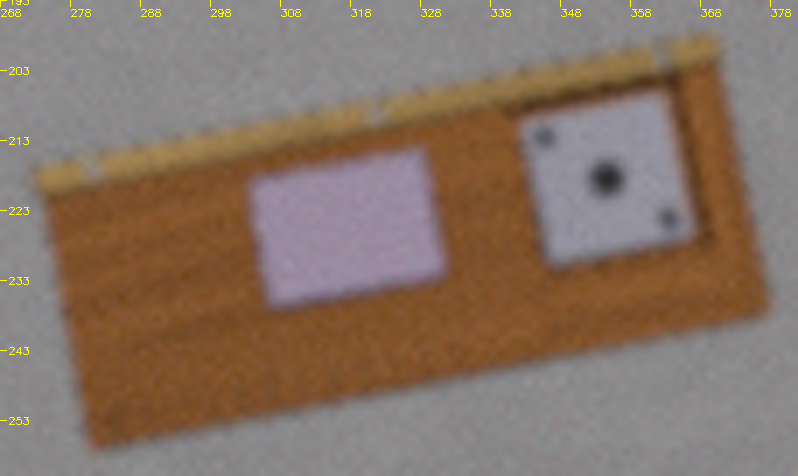

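View pics/sb.png

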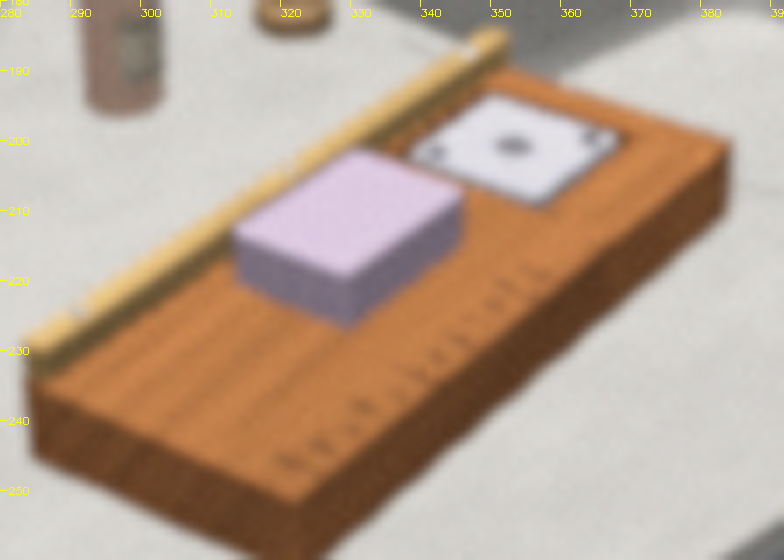

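View pics/pin.png

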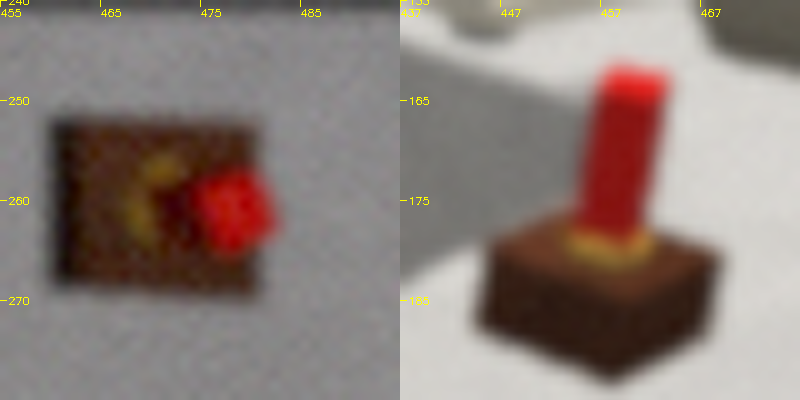

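Readings (crop scale removed in code): the hole is near (354,218) in top and (353,200) in scene. The red grip top is near (478,260) in top and (460,163) in scene. The soap corners and bed corners are visible in both views. Next I triangulate and fit the pin yaw by silhouette.

```bash
cat > h.py <<'E'
import numpy as np,cv2
from scipy.optimize import least_squares,minimize
from cell import arm
np.set_printoptions(suppress=True,precision=2)
def P(c):return c["intrinsics"]@c["view"][:3]
def proj(M,X):
    q=np.c_[np.atleast_2d(X),np.ones(len(np.atleast_2d(X)))]@M.T;return q[:,:2]/q[:,2:]
def tri(Mt,Ms,a,b):
    X=cv2.triangulatePoints(Mt,Ms,np.float64(a).reshape(2,1),np.float64(b).reshape(2,1)).ravel();return X[:3]/X[3]
def R2(a):return np.array([[np.cos(a),-np.sin(a)],[np.sin(a),np.cos(a)]])
def box(x,y,a,sx,sy,z0,z1):
    c=np.array([[1,1],[-1,1],[-1,-1],[1,-1]])*[sx/2,sy/2]@R2(a).T+[x,y]
    return np.vstack([np.c_[c,[z0]*4],np.c_[c,[z1]*4]])
def soft(M,X,win,k=8):
    x,y,w,h=win;p=(proj(M,X)+.5-[x,y])*k-.5
    m=np.zeros((h*k,w*k),np.uint8);cv2.fillConvexPoly(m,cv2.convexHull(np.round(p*16).astype(np.int32)),255,cv2.LINE_AA,4)
    m=cv2.GaussianBlur(m.astype(float)/255,(0,0),k*.7);return cv2.resize(m,(w,h),interpolation=cv2.INTER_AREA)
E
python3 - <<'E'
from h import *
ct,cs=arm.camera("top"),arm.camera("scene");Mt,Ms=P(ct),P(cs)
T=lambda l:(np.array(l,float)+.5)/7-.5+[268,193]
S=lambda l:(np.array(l,float)+.5)/7-.5+[280,180]
print("hole",tri(Mt,Ms,T([607,179]),S([513,146])))
st=T([[250,178],[425,150],[447,272],[270,306]]); ss=S([[234,230],[356,150],[463,187],[345,275]])
# order: top img left-back, right-back, right-front, left-front
q=np.array([tri(Mt,Ms,a,b) for a,b in zip(st,ss)]);print("soap",q,q.mean(0),np.linalg.norm(q-np.roll(q,1,0),axis=1))
bt=T([[94,447],[770,313],[550,268],[695,240],[668,92],[519,119]]);bs=S([[296,503],[733,145],[545,207],[623,140],[492,93],[407,157]])
q=np.array([tri(Mt,Ms,a,b) for a,b in zip(bt,bs)]);print("bed",q)
d=q[0]-q[1];print("bed yaw",np.degrees(np.arctan2(-d[0],d[1])),np.linalg.norm(d));print("blk",q[2:].mean(0))
d=(q[5]+q[2]-q[3]-q[4]);print("blk yaw",np.degrees(np.arctan2(-d[0],d[1])))
yaw=np.arctan2(-(q[0]-q[1])[0],(q[0]-q[1])[1])
o=q[:2,:2].mean(0)-R2(yaw)@[-60,0];print("bed origin",o,"pocket",o+R2(yaw)@[10,-90])
# pin
ims=[]
for c,M,w in((ct,Mt,(465,245,30,32)),(cs,Ms,(445,155,30,32))):
    x,y,ww,h=w;im=c["color"][y:y+h,x:x+ww].astype(float)
    m=np.clip(im[:,:,2]-im[:,:,1]-50 ,0,None);ims.append((M,w,m))
t=[]
for M,w,m in ims: t.append(np.clip(m/ (30 if w[0]==465 else 50),0,1))
def cost(p):return sum(((soft(M,box(p[0],p[1],p[2],20,20,p[3]-53,p[3]),w)-k)**2).sum() for (M,w,_),k in zip(ims,t))
p0=tri(Mt,Ms,(477.8,260.2),(460.3,163.3));print(p0)
best=min((minimize(cost,[p0[0],p0[1],a,88],method="Nelder-Mead",options=dict(initial_simplex=np.array([[p0[0],p0[1],a,88]]*5)+np.vstack([np.zeros(4),np.diag([4,4,.2,4])]))) for a in np.arange(0,1.57,.26)),key=lambda r:r.fun)
print("pin",best.x,np.degrees(best.x[2]),best.fun)
pts=[]
print(cost(best.x), [round(cost([*best.x[:2],a,best.x[3]]),2) for a in np.arange(0,1.57,.13)])
E
```

```text
hole [501.39  59.88  36.76]
soap [[498.8  206.64  60.08]
 [510.89 135.44  60.39]
 [461.26 126.65  61.75]
 [446.98 198.39  61.21]] [479.48 166.78  60.86] [52.48 72.22 50.42 73.15]
bed [[389.43 272.4   33.17]
 [445.81  -7.74  33.86]
 [463.52  82.83  34.45]
 [476.07  23.37  35.77]
 [538.16  34.45  36.92]
 [526.    95.91  35.7 ]]
bed yaw 11.379111734909108 285.75067426364296
blk [500.94  59.14  35.71]
blk yaw 11.551647229931396
bed origin [476.44 144.17] pocket [504.    57.91]
[ 381.19 -275.99   85.  ]
pin [ 382.16 -281.5     0.46   86.61] 26.401908967613135 49.406890953704405
49.406890953704405 [np.float64(74.57), np.float64(67.97), np.float64(60.55), np.float64(53.02), np.float64(52.87), np.float64(62.85), np.float64(72.19), np.float64(78.98), np.float64(83.2), np.float64(84.75), np.float64(83.62), np.float64(80.28), np.float64(74.91)]
```

Run:
```python
from h import *
t=cv2.imread("pics/top0.png").astype(int);s=cv2.imread("pics/scene0.png").astype(int)
np.set_printoptions(linewidth=200)
print((t[:,:,2]-t[:,:,1])[252:270,466:488]);print((s[:,:,2]-s[:,:,1])[159:184,450:467])
ct,cs=arm.camera("top"),arm.camera("scene")
ims=[]
for c,w,hi in((ct,(472,250,15,20),None),(cs,(450,156,18,21),None)):
    x,y,ww,h=w;im=c["color"][y:y+h,x:x+ww].astype(float);r=im[:,:,2];g=im[:,:,1]
    ims.append((P(c),w,r-g))
a=np.clip(ims[0][2]/170,0,1)   # top view: top face brightness
b=np.clip(ims[1][2]/110,0,1)
def res(p):
    return ((soft(ims[0][0],box(p[0],p[1],p[2],20,20,p[3]-.1,p[3]),ims[0][1])-a)**2).sum()+((soft(ims[1][0],box(p[0],p[1],p[2],20,20,p[3]-53,p[3]),ims[1][1])-b)**2).sum()
p0=[381,-276,0,88]
for a0 in np.arange(0,1.57,.26):
    p0[2]=a0
    r=minimize(res,p0,method="Nelder-Mead",options=dict(initial_simplex=np.array([p0]*5)+np.vstack([np.zeros(4),np.diag([4,4,.2,4])])))
    print(r.x,np.degrees(r.x[2]),r.fun)
```

```text
[[ 20  16  22  19  20  17  20  16  18  17  19  13  14  17  13   5   2   1   1   1   1   5]
 [ 30  32  28  31  33  33  31  30  25  26  29  26  23  22  14   9   3  -2   0   0   6   0]
 [ 35  29  43  31  36  32  32  34  31  32  35  31  35  31  11   9   2   6   4   0   2   1]
 [ 30  32  34  31  32  27  33  33  34  35  37  34  37  30  21   5   0   2   4   3   1   3]
 [ 34  32  33  26  28  31  32  36  39  36  49  57  60  57  38  14   2   0   4   1   3  -1]
 [ 33  31  34  29  34  35  37  37  51  64  77  95 105 106  75  33   8  -5   3   6   2   1]
 [ 30  30  31  32  42  40  41  62  81 107 133 137 143 149 108  64  20   0  -2  -1   4   2]
 [ 25  27  35  35  46  52  57  60 101 123 142 145 148 159 139  91  40   7   1   6   1   3]
 [ 29  24  28  32  41  54  59  60 100 128 147 158 149 167 148 108  50  14  -1   0   0   3]
 [ 26  24  30  31  34  47  59  59  73 114 144 152 148 156 160 122  67  17   3  -3   4   2]
 [ 31  27  21  31  38  53  48  43  71  93 136 158 158 154 153 120  73  27   4   1   3   4]
 [ 31  23  22  26  29  44  48  40  63  77 125 147 157 142 122  84  48  15   2  -2   2   6]
 [ 26  2
[... 2109 characters left out ...]
9  39  37  36  33  32  31  31  34  33  36  40  40  40  38  33]
 [ 26  28  32  33  34  35  34  35  35  38  37  41  40  39  35  31  28]
 [ 22  20  22  23  28  28  31  33  38  39  40  38  35  30  28  24  21]]
[ 380.03 -274.59    0.48   88.16] 27.487303444616554 9.742655961542908
[ 380.   -274.48    0.48   88.19] 27.50879306567964 9.724933423917435
[ 380.01 -274.58    0.48   88.14] 27.518055266306042 9.73976482084968
[ 379.74 -273.85    0.48   88.89] 27.650210159404164 9.932498548025487
[ 379.88 -274.43    0.48   88.1 ] 27.492216960103157 9.743720511647307
[ 380.03 -274.67    2.05   87.74] 117.49687334541933 9.750629541137762
[ 380.02 -274.77    2.05   87.72] 117.54167413374168 9.766318759689094
```

```bash
python3 -m pendant '[0,0,0.0231,24.5,33.7,-9.5,-1,0,0,0.0231,24.5,33.7,-9.5,-1,0,0,0.0231,24.5,33.7,-9.5,-1,0,0,0.0231,24.5,33.7,-9.5,-1,0,0,0.0231,24.5,33.7,-9.5,-1,0,0,0.0231,24.5,33.7,-9.5,-1,0,0,0.0231,24.5,33.7,-9.5,-1,0,0,0.0231,24.5,33.7,-9.5,-1,0,0,0.0231,22.9,33.7,-9.5,-1,0,0,0,0,0,0,-1]'
python3 - <<'E'
from h import *
s=arm.read_state();print(s['t'],s['tcp_pos'],s['eef_rot'],s['force'])
E
```

```text
t: 1.55
tcp_pos: [380.7, -272.4, 149.3]
eef_rot: [[0.885, 0.465, -0.001], [0.465, -0.885, 0.001], [-0.0, -0.002, -1.0]]
force: [-0.5, 1.5, 0.2]
gripper_width: 0.998
gripper_force: 0.0
1.55 [ 380.66 -272.36  149.29] [[ 0.89  0.46 -0.  ]
 [ 0.46 -0.89  0.  ]
 [-0.   -0.   -1.  ]] [-0.48  1.51  0.22]
```

```bash
python3 -m pendant '[0,0,0,0,0,-20,-1,0,0,0,0,0,-20,-1,0,0,0,0,0,-20,-1,0,0,0,0,0,-15,-1,0,0,0,0,0,-6,-1,0,0,0,0,0,0,-1]'
python3 - <<'E'
from h import *
s=arm.read_state();print(s['t'],s['tcp_pos'],s['force'])
ims=[]
for n,(x,y,w,h) in (("top",(440,230,60,60)),("scene",(430,130,60,60))):
    c=arm.camera(n);ims.append(cv2.resize(c["color"][y:y+h,x:x+w],None,fx=6,fy=6,interpolation=cv2.INTER_CUBIC)); print(proj(P(c),[s['tcp_pos']]))
cv2.imwrite("pics/g1.png",np.hstack(ims))
E
```

```text
t: 2.3
tcp_pos: [379.8, -274.9, 69.1]
eef_rot: [[0.887, 0.461, -0.0], [0.461, -0.887, 0.0], [-0.0, -0.0, -1.0]]
force: [-0.6, -0.8, 0.1]
gripper_width: 1.005
gripper_force: 0.0
2.3 [ 379.82 -274.89   69.12] [-0.57 -0.8   0.13]
[[475.9  261.41]]
[[458.58 168.38]]
```

View pics/g1.png

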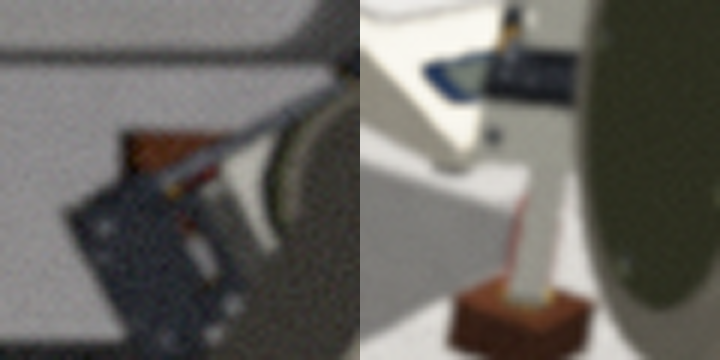

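The fingers straddle the red grip: one is in front of it in the scene view, and the pin is between the jaws in the top view. Closing now.

```bash
python3 -m pendant '[0,0,0,0,0,0,0.4,0,0,0,0,0,0,0.4,0,0,0,0,0,0,0.4,0,0,0,0,0,0,0.4]'; python3 -m pendant '[0,0,0,0,0,0,1,0,0,0,0,0,0,1,0,0,0,0,0,0,1]'
```

```text
t: 2.9
tcp_pos: [380.0, -274.7, 69.2]
eef_rot: [[0.887, 0.462, 0.0], [0.462, -0.887, -0.0], [0.0, 0.0, -1.0]]
force: [0.7, 0.9, -0.0]
gripper_width: 0.618
gripper_force: 0.0
t: 3.28
tcp_pos: [380.0, -274.7, 69.1]
eef_rot: [[0.887, 0.461, -0.0], [0.461, -0.887, -0.0], [-0.0, -0.0, -1.0]]
force: [-0.3, -0.2, -0.4]
gripper_width: 0.301
gripper_force: 0.2
```

```bash
python3 -m pendant '[0,0,0,0,0,0,1,0,0,0,0,0,0,1,0,0,0,0,0,0,1,0,0,0,0,0,0,1]'; python3 -c "
from h import *
s=arm.read_state();print(s['force'],s['torque'],s['tcp_pos'])"
```

```text
t: 3.78
tcp_pos: [380.4, -275.7, 69.5]
eef_rot: [[0.887, 0.461, 0.001], [0.461, -0.887, -0.002], [0.0, 0.002, -1.0]]
force: [1.5, -5.2, -4.0]
gripper_width: 0.213
gripper_force: 29.9
[ 1.54 -5.25 -4.05] [-1.11 -0.37 -0.02] [ 380.43 -275.69   69.45]
```

```bash
python3 -m pendant '[0,0,0,0,0,6,1,0,0,0,0,0,12,1,0,0,0,0,0,14,1,0,0,0,0,0,14,1,0,0,0,0,0,14,1,0,0,0,0,0,0,1]';python3 -m pendant '[0,0,0,13.5,37.1,0,1,0,0,0,13.5,37.1,0,1,0,0,0,13.5,37.1,0,1,0,0,0,13.5,37.1,0,1,0,0,0,13.5,37.1,0,1,0,0,0,13.5,37.1,0,1,0,0,0,13.5,37.1,0,1,0,0,0,13.5,37.1,0,1,0,0,0,13.5,37.1,0,1,0,0,0,0,0,0,1]';python3 -m pendant '[0,0,0,0,0,0,1,0,0,0,0,0,0,1]'
python3 - <<'E'
from h import *
s=arm.read_state();print(s['tcp_pos'],s['force'],s['torque'],s['joint_positions'])
ims=[]
for n,(x,y,w,h) in (("top",(325,185,60,60)),("scene",(322,145,60,75))):
    c=arm.camera(n);ims.append(cv2.resize(c["color"][y:y+h,x:x+w],None,fx=6.5,fy=6.5,interpolation=cv2.INTER_CUBIC)); 
ims[0]=np.pad(ims[0],((0,ims[1].shape[0]-ims[0].shape[0]),(0,0),(0,0)))
cv2.imwrite("pics/g2.png",np.hstack(ims))
E
```

```text
t: 4.53
tcp_pos: [380.8, -275.2, 130.7]
eef_rot: [[0.887, 0.462, 0.002], [0.462, -0.887, -0.002], [0.001, 0.002, -1.0]]
force: [-0.0, -0.7, 0.4]
gripper_width: 0.209
gripper_force: 29.9
t: 5.78
tcp_pos: [501.5, 61.4, 128.5]
eef_rot: [[0.886, 0.464, -0.001], [0.464, -0.886, 0.001], [-0.001, -0.001, -1.0]]
force: [-0.1, -0.4, -0.4]
gripper_width: 0.212
gripper_force: 30.0
t: 6.02
tcp_pos: [501.1, 58.3, 128.8]
eef_rot: [[0.888, 0.461, -0.001], [0.461, -0.888, -0.0], [-0.001, -0.0, -1.0]]
force: [0.6, -0.0, -0.4]
gripper_width: 0.214
gripper_force: 30.0
[501.11  58.33 128.84] [ 0.62 -0.05 -0.4 ] [-0.   -0.03  0.02] [  0.83  -2.88 107.29  -0.02  75.62  63.4 ]
```

View pics/g2.png

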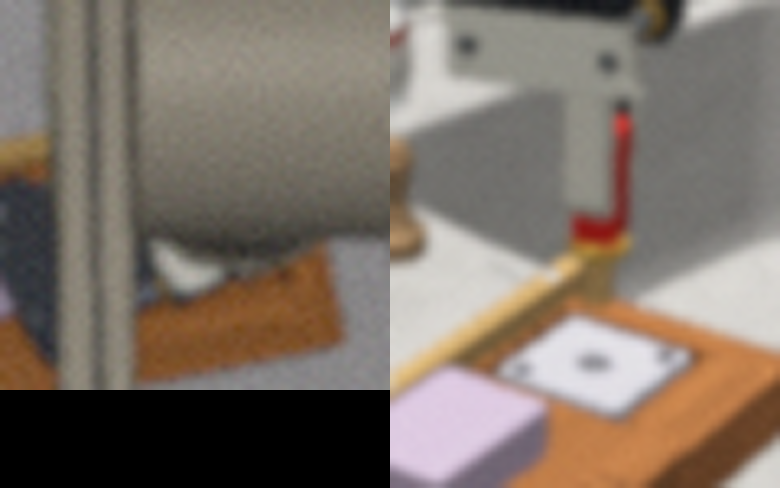

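The pin hangs upright in the jaws, with the shank tip at about crop (598,298) and the hole at (595,362). Lowering to just above the block, with a check of the lateral offset.

```bash
python3 - <<'E'
from h import *
M=P(arm.camera("scene"))
print(proj(M,[[501.4,59.3,66],[501.4,59.3,36]]), "seen", 322+(598-390+.5)/6.5-.5,145+298/6.5-.5, 322+(595-390+.5)/6.5-.5,145+362/6.5-.5)
E
python3 -m pendant '[0,0,0,0,0,-10,1,0,0,0,0,0,-10,1,0,0,0,0,0,-6,1,0,0,0,0,0,0,1,0,0,0,0,0,0,1]'
```

```text
[[352.7  191.04]
 [352.48 200.57]] seen 353.5769230769231 190.34615384615384 353.11538461538464 200.19230769230768
t: 6.8
tcp_pos: [501.6, 59.3, 103.3]
eef_rot: [[0.887, 0.462, 0.0], [0.462, -0.887, 0.0], [0.0, 0.0, -1.0]]
force: [0.6, 0.1, -0.9]
gripper_width: 0.212
gripper_force: 30.0
```

```bash
python3 -m pendant '[0,0,0,0,0,-1.5,1,0,0,0,0,0,-1.5,1,0,0,0,0,0,0,1]'; python3 -m pendant '[0,0,0,0,0,-1,1,0,0,0,0,0,-1,1,0,0,0,0,0,0,1]'
```

```text
t: 7.18
tcp_pos: [501.4, 59.2, 100.0]
eef_rot: [[0.887, 0.462, -0.0], [0.462, -0.887, 0.0], [-0.0, -0.0, -1.0]]
force: [-0.4, 0.4, -1.3]
gripper_width: 0.212
gripper_force: 30.0
t: 7.55
tcp_pos: [501.4, 59.2, 98.0]
eef_rot: [[0.887, 0.462, -0.0], [0.462, -0.887, 0.0], [-0.0, -0.0, -1.0]]
force: [0.3, 0.1, -1.0]
gripper_width: 0.211
gripper_force: 30.0
```

```bash
python3 -m pendant '[0,0,0,0,0,-0.7,1,0,0,0,0,0,-0.7,1,0,0,0,0,0,0,1]'; python3 -m pendant '[0,0,0,0,0,-0.7,1,0,0,0,0,0,-0.7,1,0,0,0,0,0,0,1]'
```

```text
t: 7.92
tcp_pos: [501.4, 59.2, 96.6]
eef_rot: [[0.887, 0.462, -0.0], [0.462, -0.887, 0.0], [-0.0, -0.0, -1.0]]
force: [-0.0, -0.3, -0.5]
gripper_width: 0.216
gripper_force: 30.0
t: 8.3
tcp_pos: [501.4, 59.2, 95.2]
eef_rot: [[0.887, 0.462, -0.0], [0.462, -0.887, 0.0], [-0.0, -0.0, -1.0]]
force: [0.3, -0.2, 0.2]
gripper_width: 0.214
gripper_force: 30.0
```

```bash
python3 -m pendant '[0,0,0,0,0,-1,1,0,0,0,0,0,-1,1,0,0,0,0,0,0,1]'; python3 -m pendant '[0,0,0,0,0,-1,1,0,0,0,0,0,-1,1,0,0,0,0,0,-1,1,0,0,0,0,0,0,1]'
```

```text
t: 8.68
tcp_pos: [501.4, 59.2, 93.2]
eef_rot: [[0.887, 0.462, -0.0], [0.462, -0.887, 0.0], [-0.0, -0.0, -1.0]]
force: [0.3, 1.2, -1.3]
gripper_width: 0.209
gripper_force: 30.0
t: 9.18
tcp_pos: [501.4, 59.2, 90.2]
eef_rot: [[0.887, 0.462, -0.0], [0.462, -0.887, 0.0], [-0.0, -0.0, -1.0]]
force: [-0.4, 0.8, -0.4]
gripper_width: 0.217
gripper_force: 30.0
```

The pin is already in the hole: it is 9 mm below the contact height with no force. Pressing on.

```bash
python3 -m pendant '[0,0,0,0,0,-1,1,0,0,0,0,0,-1,1,0,0,0,0,0,-1,1,0,0,0,0,0,0,1]'; python3 -m pendant '[0,0,0,0,0,-1,1,0,0,0,0,0,-1,1,0,0,0,0,0,-1,1,0,0,0,0,0,0,1]'; python3 -m pendant '[0,0,0,0,0,-1,1,0,0,0,0,0,-1,1,0,0,0,0,0,-1,1,0,0,0,0,0,0,1]'
```

```text
t: 9.68
tcp_pos: [501.6, 59.2, 87.7]
eef_rot: [[0.887, 0.461, 0.0], [0.461, -0.887, 0.0], [0.0, 0.0, -1.0]]
force: [-1.8, -0.1, 4.2]
gripper_width: 0.213
gripper_force: 30.0
t: 10.18
tcp_pos: [501.7, 59.3, 84.6]
eef_rot: [[0.887, 0.462, 0.0], [0.462, -0.887, 0.0], [0.0, 0.0, -1.0]]
force: [-1.0, 0.1, 4.7]
gripper_width: 0.214
gripper_force: 30.0
t: 10.68
tcp_pos: [501.6, 59.2, 81.5]
eef_rot: [[0.887, 0.462, 0.0], [0.462, -0.887, 0.0], [0.0, 0.0, -1.0]]
force: [-2.3, 0.5, 5.1]
gripper_width: 0.214
gripper_force: 30.0
```

```bash
python3 -m pendant '[0,0,0,0,0,-1,1,0,0,0,0,0,-1,1,0,0,0,0,0,-1,1,0,0,0,0,0,0,1]'; python3 -m pendant '[0,0,0,0,0,-1,1,0,0,0,0,0,-1,1,0,0,0,0,0,0,1]'; python3 -m pendant '[0,0,0,0,0,-1,1,0,0,0,0,0,0,1]'
```

```text
t: 11.18
tcp_pos: [501.6, 59.2, 78.5]
eef_rot: [[0.887, 0.462, 0.0], [0.462, -0.887, 0.0], [0.0, 0.0, -1.0]]
force: [-1.5, 0.2, 3.8]
gripper_width: 0.216
gripper_force: 30.0
t: 11.55
tcp_pos: [501.6, 59.2, 76.4]
eef_rot: [[0.887, 0.462, 0.0], [0.462, -0.887, 0.0], [0.0, 0.0, -1.0]]
force: [-1.8, 0.1, 4.6]
gripper_width: 0.212
gripper_force: 30.0
t: 11.8
tcp_pos: [501.6, 59.2, 75.4]
eef_rot: [[0.887, 0.462, 0.0], [0.462, -0.887, 0.0], [0.0, 0.0, -1.0]]
force: [-1.8, 0.1, 4.7]
gripper_width: 0.211
gripper_force: 30.0
```

```bash
python3 -m pendant '[0,0,0,0,0,-0.7,1,0,0,0,0,0,0,1]'; python3 -m pendant '[0,0,0,0,0,-0.7,1,0,0,0,0,0,0,1]'
```

```text
t: 12.05
tcp_pos: [501.7, 59.2, 74.9]
eef_rot: [[0.887, 0.461, 0.0], [0.461, -0.887, -0.0], [0.0, 0.0, -1.0]]
force: [-1.7, -0.6, 6.3]
gripper_width: 0.209
gripper_force: 30.0
t: 12.3
tcp_pos: [501.8, 59.2, 74.8]
eef_rot: [[0.887, 0.462, 0.0], [0.462, -0.887, -0.0], [0.0, 0.0, -1.0]]
force: [-4.2, -0.7, 12.1]
gripper_width: 0.212
gripper_force: 30.0
```

Force is rising and z has stopped at 74.8, so the collar is seated. One more light press, then release to a partial opening.

```bash
python3 -m pendant '[0,0,0,0,0,-0.6,1,0,0,0,0,0,0,1]'; python3 -m pendant '[0,0,0,0,0,1.3,1,0,0,0,0,0,0,0.2,0,0,0,0,0,0,0.2,0,0,0,0,0,0,0.2]';python3 -m pendant '[0,0,0,0,0,6,0.2,0,0,0,0,0,15,0.2,0,0,0,0,0,25,0.2,0,0,0,0,0,25,0.2,0,0,0,0,0,25,0.2,0,0,0,0,0,0,0.2]'
python3 - <<'E'
from h import *
ims=[]
for n,(x,y,w,h) in (("top",(268,185,60,60)),("scene",(310,145,60,75))):
    c=arm.camera(n);ims.append(cv2.resize(c["color"][y:y+h,x:x+w],None,fx=6.5,fy=6.5,interpolation=cv2.INTER_CUBIC)); 
ims[0]=np.pad(ims[0],((0,ims[1].shape[0]-ims[0].shape[0]),(0,0),(0,0)))
cv2.imwrite("pics/g3.png",np.hstack(ims))
E
```

```text
t: 12.55
tcp_pos: [501.9, 59.3, 74.7]
eef_rot: [[0.887, 0.462, 0.001], [0.462, -0.887, -0.0], [0.0, 0.0, -1.0]]
force: [-7.2, -0.5, 16.4]
gripper_width: 0.213
gripper_force: 30.0
t: 13.05
tcp_pos: [501.2, 59.2, 74.2]
eef_rot: [[0.887, 0.462, -0.001], [0.462, -0.887, -0.0], [-0.001, -0.0, -1.0]]
force: [-1.4, -0.2, -0.6]
gripper_width: 0.395
gripper_force: 0.0
t: 13.8
tcp_pos: [503.5, 59.3, 174.2]
eef_rot: [[0.887, 0.462, 0.006], [0.462, -0.887, 0.0], [0.005, 0.003, -1.0]]
force: [0.9, 0.3, -0.1]
gripper_width: 0.401
gripper_force: 0.0
```

View pics/g3.png

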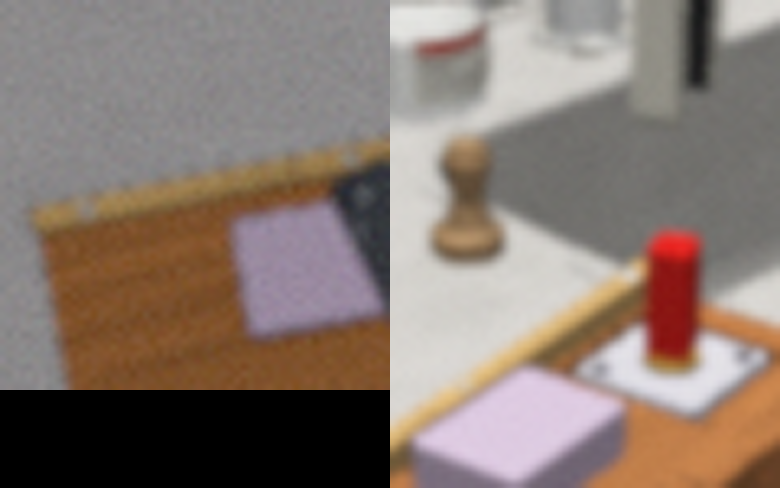

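The pin stands upright with its collar flush on the block. Now turn the gripper square to the bed and go behind the soap.

```bash
python3 -m pendant '[0,0,0.161,-4.3,21,0,0.6,0,0,0.161,-4.3,21,0,0.6,0,0,0.161,-4.3,21,0,0.6,0,0,0.161,-4.3,21,0,0.6,0,0,0.161,-4.3,21,0,0.6,0,0,0.161,-4.3,21,0,0.6,0,0,0.161,-4.3,21,0,0.6,0,0,0.161,-4.3,21,0,0.6,0,0,0,0,0,0,0.6,0,0,0,0,0,0,0.6]'
python3 - <<'E'
from h import *
s=arm.read_state();print(s['tcp_pos'],s['eef_rot'],s['joint_positions'])
c=arm.camera("scene");x,y,w,h=230,110,160,150
cv2.imwrite("pics/g4.png",cv2.resize(c["color"][y:y+h,x:x+w],None,fx=4,fy=4,interpolation=cv2.INTER_CUBIC))
E
```

```text
t: 15.15
tcp_pos: [466.7, 226.6, 169.7]
eef_rot: [[-0.193, 0.981, -0.001], [0.981, 0.193, -0.001], [-0.001, -0.002, -1.0]]
force: [-0.4, 0.1, -0.3]
gripper_width: 0.201
gripper_force: 0.0
[466.68 226.64 169.71] [[-0.19  0.98 -0.  ]
 [ 0.98  0.19 -0.  ]
 [-0.   -0.   -1.  ]] [ 20.25  -2.72 102.7   -0.02  80.11   9.13]
```

View pics/g4.png

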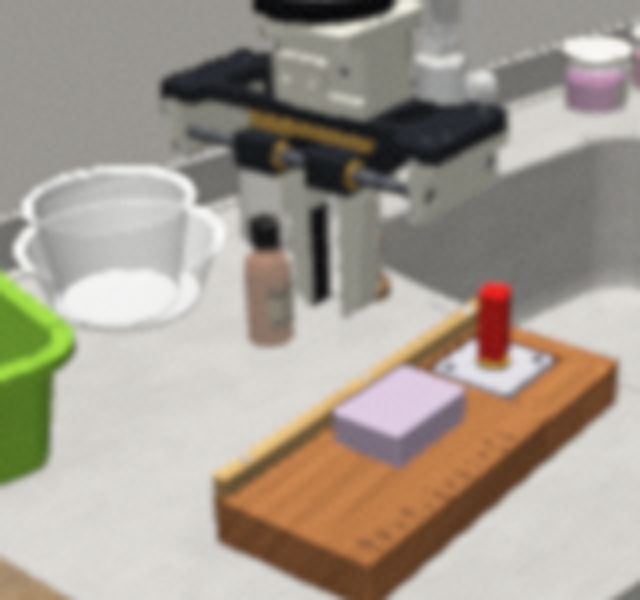

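The gripper is aligned behind the soap, and the bottle and stamp are clear. Lowering.

```bash
python3 -m pendant '[0,0,0,0,0,-30,0.6,0,0,0,0,0,-30,0.6,0,0,0,0,0,-25,0.6,0,0,0,0,0,-15,0.6,0,0,0,0,0,-10,0.6,0,0,0,0,0,0,0.6,0,0,0,0,0,0,0.6]'
python3 - <<'E'
from h import *
s=arm.read_state();print(s['tcp_pos'],s['force'])
ims=[]
for n,(x,y,w,h) in (("top",(275,190,100,70)),("scene",(275,170,100,85))):
    c=arm.camera(n);ims.append(cv2.resize(c["color"][y:y+h,x:x+w],None,fx=4,fy=4,interpolation=cv2.INTER_CUBIC)); 
ims[0]=np.pad(ims[0],((0,ims[1].shape[0]-ims[0].shape[0]),(0,0),(0,0)))
cv2.imwrite("pics/g5.png",np.hstack(ims))
E
```

```text
t: 16.08
tcp_pos: [467.9, 227.4, 61.6]
eef_rot: [[-0.195, 0.981, 0.001], [0.981, 0.195, 0.0], [0.0, 0.001, -1.0]]
force: [0.1, -0.4, -0.1]
gripper_width: 0.201
gripper_force: 0.0
[467.85 227.44  61.61] [ 0.05 -0.39 -0.09]
```

View pics/g5.png

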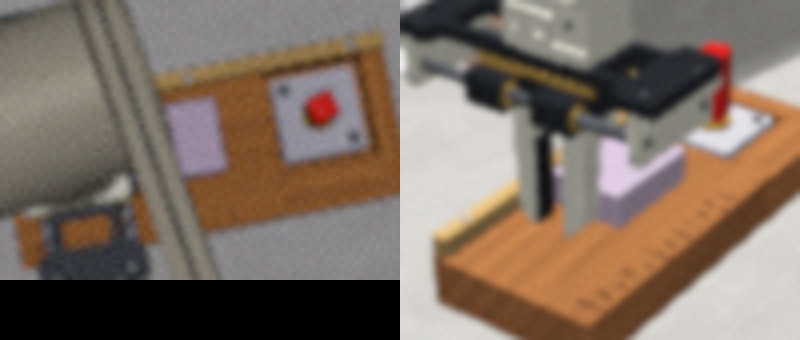

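The fingers are just behind the soap, the soap is flat, and the pin at (719,90) in the right crop is standing. Sliding gently. From here I measure the soap edge numerically in the top view.

```bash
cat > m.py <<'E'
from h import *
c=arm.camera("top");M=P(c);im=cv2.GaussianBlur(c["color"],(0,0),.6).astype(float)
a=np.radians(11.4);ex=np.array([np.cos(a),np.sin(a)]);ey=np.array([-np.sin(a),np.cos(a)])
for z,pts in ((62,(-20,-15,15,20)),):
  for bx in pts:
    d=np.arange(5,90,.5);X=np.array([501.5,59.3])+bx*ex+d[:,None]*ey
    p=proj(M,np.c_[X,np.full(len(d),z)]).astype(np.float32)
    v=cv2.remap(im,p[:,0].reshape(1,-1),p[:,1].reshape(1,-1),cv2.INTER_LINEAR)[0]
    f=(v[:,0]-v[:,1])   # blue-green: purple>0, wood<0
    k=np.where(f>8)[0];print(bx,"purple from",d[k[0]] if len(k) else None,"to",d[k[-1]] if len(k) else None, f[::20].round())
s=arm.read_state();print(s['t'],s['tcp_pos'],s['force'],"tcp along",(s['tcp_pos'][:2]-[501.5,59.3])@ey,"bx",(s['tcp_pos'][:2]-[501.5,59.3])@ex)
E
python3 m.py
python3 -m pendant '[0,0,0,1,-4.9,0,0.6,0,0,0,1,-4.9,0,0.6,0,0,0,1,-4.9,0,0.6,0,0,0,1,-4.9,0,0.6,0,0,0,1,-4.9,0,0.6,0,0,0,1,-4.9,0,0.6,0,0,0,1,-4.9,0,0.6,0,0,0,0,0,0,0.6]'; python3 m.py
```

```text
-20 purple from 5.0 to 89.5 [ 13.  12.  11. -10. -38. -37. -37.   3.  21.]
-15 purple from 7.0 to 89.5 [  7.  11.  11. -12. -39. -38. -39.   3.  21.]
15 purple from 5.0 to 89.5 [ 10.  11.  11. -14. -40. -39. -40.   4.  22.]
20 purple from 5.0 to 89.5 [ 11.  10.   8. -14. -40. -37. -40.   4.  19.]
16.225 [467.74 227.51  61.55] [ 0.07 -0.63  0.11] tcp along 171.56293193452683 bx 0.15855939283066078
t: 17.23
tcp_pos: [474.2, 192.5, 60.6]
eef_rot: [[-0.195, 0.981, 0.0], [0.981, 0.195, -0.0], [-0.0, -0.0, -1.0]]
force: [-0.5, 0.6, -0.2]
gripper_width: 0.202
gripper_force: 0.0
-20 purple from 5.0 to 89.5 [ 12.  12.  10. -10. -39.  -1. -12.  -9.  -7.]
-15 purple from 10.5 to 30.0 [  5.  12.  11. -11. -37.   0. -10.  -8.  -8.]
15 purple from 5.0 to 30.0 [ 10.  12.  11. -14. -40.   2. -11.  -8. -13.]
20 purple from 5.0 to 58.0 [ 12.  12.  10. -13. -40.   3. -10.  -9. -10.]
17.275 [474.13 192.67  60.59] [0.74 0.26 0.13] tcp along 136.14899090038128 bx -0.4723582584531876
```

```bash
python3 -m pendant '[0,0,0,1,-4.9,0,0.6,0,0,0,1,-4.9,0,0.6,0,0,0,1,-4.9,0,0.6,0,0,0,1,-4.9,0,0.6,0,0,0,1,-4.9,0,0.6,0,0,0,1,-4.9,0,0.6,0,0,0,1,-4.9,0,0.6,0,0,0,0.6,-2.9,0,0.6,0,0,0,0,0,0,0.6]'; python3 m.py|cut -c1-150;  python3 -m pendant '[0,0,0,0.2,-1,0,0.6,0,0,0,0.2,-1,0,0.6,0,0,0,0,0,0,0.6]';  python3 -m pendant '[0,0,0,0.2,-1,0,0.6,0,0,0,0,0,0,0.6]'
```

```text
t: 18.4
tcp_pos: [481.8, 155.5, 60.7]
eef_rot: [[-0.195, 0.981, 0.0], [0.981, 0.195, -0.0], [-0.0, 0.0, -1.0]]
force: [0.6, -0.6, 0.6]
gripper_width: 0.199
gripper_force: 0.0
-20 purple from None to None [ -1. -10. -10.  -7.  -5.  -6.  -7.  -8.  -7.]
-15 purple from None to None [ -4.  -8. -11.  -7.  -7. -10.  -9.  -8.  -8.]
15 purple from None to None [  0. -12. -12.  -9. -11. -12. -13. -11. -11.]
20 purple from None to None [  1. -11. -12.  -8. -12. -12. -13. -13. -13.]
18.45 [481.78 155.61  60.67] [-0.78 -0.21  0.8 ] tcp along 98.31051820338524 bx -0.2986262690903345
t: 18.82
tcp_pos: [482.2, 153.8, 60.7]
eef_rot: [[-0.196, 0.981, 0.0], [0.981, 0.196, 0.0], [0.0, 0.0, -1.0]]
force: [0.5, 1.1, 0.5]
gripper_width: 0.198
gripper_force: 0.2
t: 19.08
tcp_pos: [482.3, 152.7, 60.7]
eef_rot: [[-0.196, 0.981, 0.0], [0.981, 0.196, 0.0], [0.0, 0.0, -1.0]]
force: [-0.7, 1.4, 0.1]
gripper_width: 0.194
gripper_force: 0.4
```

```bash
python3 -m pendant '[0,0,0,0.1,-0.7,0,0.6,0,0,0,0,0,0,0.6]';  python3 -m pendant '[0,0,0,0.1,-0.7,0,0.6,0,0,0,0,0,0,0.6]'
```

```text
t: 19.32
tcp_pos: [482.4, 152.0, 60.7]
eef_rot: [[-0.196, 0.981, 0.0], [0.981, 0.196, 0.0], [0.0, 0.0, -1.0]]
force: [0.1, 1.1, 0.6]
gripper_width: 0.202
gripper_force: 0.6
t: 19.58
tcp_pos: [482.5, 151.6, 60.7]
eef_rot: [[-0.196, 0.981, -0.0], [0.981, 0.196, 0.0], [0.0, 0.0, -1.0]]
force: [-0.2, 3.6, 0.2]
gripper_width: 0.2
gripper_force: 1.7
```

```bash
python3 -m pendant '[0,0,0,0.1,-0.7,0,0.6,0,0,0,0,0,0,0.6]'
```

```text
t: 19.82
tcp_pos: [482.5, 151.3, 60.7]
eef_rot: [[-0.196, 0.981, -0.0], [0.981, 0.196, 0.001], [0.001, 0.0, -1.0]]
force: [-1.4, 6.4, 1.3]
gripper_width: 0.202
gripper_force: 3.2
```

Firm contact: force rises to 6 N and the TCP stops 94 mm from the pin, as predicted. Backing off and lifting clear, to the side so the camera can see.

```bash
python3 -m pendant '[0,0,0,-0.4,2,0,0.6,0,0,0,-1.6,8,0,0.6,0,0,0,-2.4,12,0,0.6,0,0,0,-2,10,0,0.6,0,0,0,0,0,25,0.6,0,0,0,0,0,40,0.6,0,0,0,0,0,40,0.6,0,0,0,0,0,20,0.6,0,0,0,-20,40,0,0.6,0,0,0,-30,50,0,0.6]'; python3 -m pendant '[0,0,0,-30,50,0,0.6,0,0,0,-30,50,0,0.6,0,0,0,0,0,0,0.6,0,0,0,0,0,0,0.6]'
python3 m.py
python3 - <<'E'
from h import *
# soap pose and pin/neighbour check from image code
ct=arm.camera("top")["color"].astype(int);t0=cv2.imread("pics/top0.png").astype(int)
cs=arm.camera("scene");ms=P(cs);s1=cs["color"].astype(int);s0=cv2.imread("pics/scene0.png").astype(int)
for n,(x,y,w,h) in dict(bowl=(185,235,28,30),oilstamp=(328,144,55,20)).items(): print(n,"top diff",abs(ct-t0)[y:y+h,x:x+w].mean())
for n,(x,y,w,h) in dict(bowl=(200,288,40,34),oilstamp=(288,163,42,35)).items(): print(n,"scene diff",abs(s1-s0)[y:y+h,x:x+w].mean())
b,g,r=ct[195:250,290:380].transpose(2,0,1)
m=((r>g+5)&(b>g+11)&(r<210)).astype(np.uint8);k,l,st,ce=cv2.connectedComponentsWithStats(m)
i=1+st[1:,4].argmax();pts=np.argwhere(l==i)[:,::-1].astype(np.float32)+[290,195];print(st[i],ce[i]+[290,195])
# soap top plane z=62 back-projection
M=P(arm.camera("top"));H=np.linalg.inv(M[:,[0,1,3]]+np.outer(M[:,2],[0,0,62]));q=np.c_[pts,np.ones(len(pts))]@H.T;q=(q[:,:2]/q[:,2:]).astype(np.float32)
print("soap",cv2.minAreaRect(q))
a=np.radians(11.4);print((q.mean(0)-[501.5,59.3])@np.array([[np.cos(a),-np.sin(a)],[np.sin(a),np.cos(a)]]))
E
```

```text
t: 21.08
tcp_pos: [426.2, 273.6, 186.2]
eef_rot: [[-0.193, 0.981, 0.001], [0.981, 0.193, 0.0], [0.0, 0.001, -1.0]]
force: [0.3, 1.0, 0.8]
gripper_width: 0.2
gripper_force: 0.0
t: 21.58
tcp_pos: [366.0, 372.7, 185.5]
eef_rot: [[-0.197, 0.98, 0.0], [0.98, 0.197, -0.001], [-0.001, -0.0, -1.0]]
force: [0.1, -1.0, -0.4]
gripper_width: 0.2
gripper_force: 0.0
-20 purple from 5.0 to 85.0 [11. 18. 22. 22. 22. 21. 21. 22. 10.]
-15 purple from 7.5 to 85.0 [ 6. 19. 21. 21. 22. 21. 23. 22. 10.]
15 purple from 5.0 to 85.0 [10. 18. 21. 23. 21. 21. 21. 21.  9.]
20 purple from 5.0 to 85.0 [11. 18. 21. 22. 22. 20. 20. 21.  9.]
21.625 [366.44 372.13 185.49] [-0.86 -1.08 -0.27] tcp along 333.3533354056035 bx -70.56731719852735
bowl top diff 35.2
oilstamp top diff 2.874242424242424
bowl scene diff 4.196323529411765
oilstamp scene diff 84.90702947845806
[ 35  15  28  22 454] [338.48 220.85]
soap ((491.4007568359375, 105.84114074707031), (53.26820755004883, 75.70244598388672), 11.555306434631348)
[ 0.25 48.75]
```

The soap is square to the bed and its front edge is at the collar. The bowl (scene view) and the bottle and stamp (top view) are unchanged. Handing in.

```bash
python3 -c "
from cell import arm
print(arm.job_done())"
```

```text
the job is handed in; nothing more can be done
None
```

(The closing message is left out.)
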